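Shift the stone polisher into slow gear and start it

ROBOT

A 7-joint arm with a two-finger parallel gripper is mounted at the origin on a cart in front of the work surface, level with it; the furniture and walls round the work are solid. World frame = base frame: x ahead of the robot, y to its left, z up, the work surface at z = 0. Lengths are in m, angles in degrees, forces in N, time in s.
With the tool pointing down it reaches from about 0.425 to 0.875 m from the base axis. Payload 4.7 kg.
Tool frame: the origin (TCP) lies on the mounting face of the last link; the fingertips stand 182 mm ahead of it and the grasp point (between the pads) lies 164 mm ahead of it (ctrl.grip_point_offset is the distance from the TCP to the grasp point, in m); z points along the fingers, y is the direction in which the jaws open and shut (so a half turn about z gives the same grasp; the last joint's range is limited). The gripper opens to 87 mm and grips with 3 to 60 N. Pads are 19 mm wide; open, the fingers measure 117 mm over their backs; the gripper's body (75 mm by 190 mm) begins 51 mm behind the grasp point.
Start: joints at [-72.989, 18.392, -4.016, 83.108, 1.295, 78.541, -3.26], TCP at [0.181, 0.624, 0.405] pointing down, gripper open.
Joint ranges: [-163.93, 163.93], [-17.29, 119.83], [-79.2, 71.16], [3.27, 140.29], [-89.18, 269.18], [5.43, 117.66], [-154.24, 154.24]. Speed limits (degrees/s): [147.25, 147.25, 180, 180, 180, 180, 180].

INTERFACE

Orientations are given as [roll, pitch, yaw] about the fixed x, y, z axes, in that order (R = Rz(yaw) Ry(pitch) Rx(roll)).
In Python, from cell import ctrl gives the robot as it stands.
- The arm moves only by the tool apply_moves, never from a script. Its argument "commands" is one flat list of numbers, 7 for each row, row after row: the shift along the tool's x, y, z in units of 25 mm (1.0 is 25 mm), then the turn, a rotation vector about the tool's x, y, z in units of 5 degrees (1.0 is 5 degrees), then the opening, from 0 (shut) to 1 (fully open). A call has 1 to 20 rows; each row is the pose to reach, as a shift and turn from the pose commanded when the call began, along the tool's axes at that moment; what a row does not reach only later rows make up. A row lasts 1/12 s, in which the tool goes at most 41.7 mm and 7.16 degrees, less where a joint would pass 70% of its speed; a pose out of reach is approached as far as the arm can. A call with a gripper value outside its range is refused whole. The fingers move at their own pace and stop on an object; the grip force is fixed at half the most. Time passes only in rows, so rows that repeat a pose let the fingers close. It gives the time, the measured TCP pose, the force and the opening at its end, in the units of the state.
- ctrl.get_obs(): the state, without advancing time (a new reading comes with each control period).
- ctrl.get_image(name): name is "scene" or "top" or "wrist"; returns the picture (420x560x3 uint8, red, green, blue); there is no depth.
- ctrl.camera_model(name): a dict with "K" (3x3 intrinsics, pixels), "rvec" (rotation vector, rad) and "tvec" (3), from world to camera coordinates, as OpenCV has them. Camera axes: x right, y down, z forward; pixel columns grow to the right and rows downward; lengths in m; the calibration is good to about 2 mm. A picture is of the moment at which its call begins: read the wrist's pose just before it. camera_model takes no time and is no camera call; for the wrist camera it gives the pose at the moment of the call.
- ctrl.close_job(): hands the job in, once; it reports no verdict.
The state is a dict: "clock": time; "q": joint angles; "qd": joint speeds; "joint_torque": joint torques, N m; "tool_pos": TCP position; "eef_rot": TCP orientation; "contact_force": force on the tool from outside, world axes, zero at the start; "moment": the same for the moment, N m; "gripper_width": opening from 0.0 (shut) to 1.0 (fully open).
Only numpy, scipy, OpenCV 4.12 (cv2) and the standard library are available. Lean on these libraries where they do the work, as an engineer would, in place of code of your own. Each camera call takes 0.05 s, during which the arm holds its last target. There are 200 camera calls.

TASK

Put the stone polisher into its slow gear and start it. Pull the black sprung selector knob up out of neutral, turn it towards the blue dot (not the red one, the fast gear) and feel for the place close by the dot where it drops by itself, fully home: never force it, neither by turning while it is locked nor by jamming it down where it has not found its slot. Only when it is home, press the green start button right down and let it come up again; leave the tape, the loupe and the stones around the machine where they are.

Things in the scene. Friction and masses are not known exactly. Their poses are not given: they have to be found in the camera images.
- polisher: grey bench stone polisher, fixed, 200 mm deep (x) by 300 mm wide (y), flat light grey deck 70 mm above the desk. Origin: centre of its footprint at desk height; x to its back, y to its left, z up. On the left a round white splash pan, 160 mm across, centred at x 6, y 58 mm, rim 30 mm above the deck, behind it a guard (65 mm) and drip bottle (130 mm); on the right the selector (axis at x 45, y -95 mm) and the start button (x -48, y -95 mm)
- knob_grip (a point): on the selector's vertical axis, in the grip bar of the black knob, 12.5 mm below the bar's top. Bar 50 mm long (along this point's x axis), 16 mm wide, flat sides facing +y and -y, 31 mm tall, on a skirt 68 mm across whose top is 18.5 mm below this point. Deck 36 mm below when home. A bar held with a little slack still turns with the fingers but can slide down between them
- pointer (a point): pointer end of the knob: a point 49 mm from the selector's axis on the line of the knob's white stripe; it turns and rises with the knob
- selector (a joint): angle of the selector knob about its vertical axis (rad), counter-clockwise from above positive; 0: its pointer is at the white neutral line, straight to the polisher's front (-x). The dots lie at +1.047 and -1.047, the stops at +1.5 and -1.5. It turns freely when lifted and stays where it is left
- knob (a joint): height of the selector knob above home (m): 0 home, 0.013 at the upper stop. A damped spring, with its weight, pushes it down, about 5 N at home and 8 N at the stop. Home, the lock pin is 8 mm deep in the hidden lock plate; above 0.008 it is clear and the knob can turn. Let down between two slots, it rests on the plate at about 0.007
- lock_pin: steel pin, 6 mm across, pointing down from under the knob's skirt, 26 mm from the axis on the pointer's side; it locks into the slots of the plate under the knob. Origin: tip of its rounded lower end. The plate's wide neutral slot lets the lowered pin move 0.1 to 0.28 rad either way from the white line; from 0.52 to 0.70 rad either way the plate is solid; the gear slots are narrow
- dot_blue: flat blue dot, 14 mm across, on the deck: the slow gear. 49 mm from the selector's axis, 60 degrees from the neutral line, to its left or right (varies). Origin: its centre. As the gears must mesh, the hidden slot's middle lies 0.08 to 0.25 rad (5 to 14 degrees) to one side or the other of the dot and must be felt for; the pin falls in within about 0.06 rad of the middle
- dot_red: flat red dot, 14 mm across: the fast gear, on the other side of the neutral line, 60 degrees from it; its slot lies off the dot in the same way
- start_top (a point): centre of the top face of the round green start button, 28 mm across, 13 mm above the deck
- start (a joint): how far the start button is pressed (m): 0 up, 0.006 fully down. Its spring takes 2 N at the top and 5 N fully down and brings it up again when let go
- tape_roll: roll of tan masking tape lying flat, 104 mm wide, 25 mm tall, loose on the desk; origin at its underside
- palm_green: polished dark green palm stone, 46 x 63 x 22 mm, loose on the desk; origin at its underside
- palm_amethyst: polished purple and white palm stone, 52 x 63 x 24 mm, loose on the desk; origin at its underside
- pyramid_honey: honey-coloured stone pyramid, 55 x 55 x 50 mm, loose on the desk; origin at its underside
- loupe: folding loupe, black and silver, 28 x 72 x 15 mm, loose on the desk; origin at its underside

How it is judged:
By the outcome, as a careful person would: the job done as asked, in the order asked, and still so for the second after the job is handed in, with the robot touching nothing.
It also fails if it takes over 51 s, if anything falls off the work surface, if the arm or the gripper's body presses on something with over 40 N, if the wrist force passes 120 N, or if a joint passes its speed limit or range.

## Working session

There is one attempt and no reset: what is moved stays moved. The work goes in short steps, Python scripts to look and compute and a tool call to move; the robot and the scene stay as the last step left them, time stands still between calls to the robot, and variables do not carry over. Pictures are saved under pics/ and viewed, about 8 in all and at most 12, crops included, and the job is handed in when it is done.

Besides the shell and the picture viewer there is one more tool, called after "Emit:" in YAML: its name, and indented under it one key for each argument. apply_moves: Moves the arm, as the interface text tells. Its arguments: {"type":"object","properties":{"commands":{"type":"array","items":{"type":"number"}}},"required":["commands"]}

```bash
ls; mkdir -p pics
python3 - <<'E'
from cell import ctrl
import cv2
for n in ("scene","top"):
    im=ctrl.get_image(n); cv2.imwrite(f"pics/{n}0.png",im[:,:,::-1])
o=ctrl.get_obs(); print(o['clock'],o['tool_pos'],o['eef_rot'],o['contact_force'],o['gripper_width'],ctrl.grip_point_offset)
E
```

```text
pics
0.1 [0.18137724 0.62399089 0.40376992] [-1.79900404e+02  6.99227139e-03  1.63798331e+02] [-0.4347143   0.32527519 -0.44760102] 0.9986906625812285 0.1635
```

View pics/top0.png

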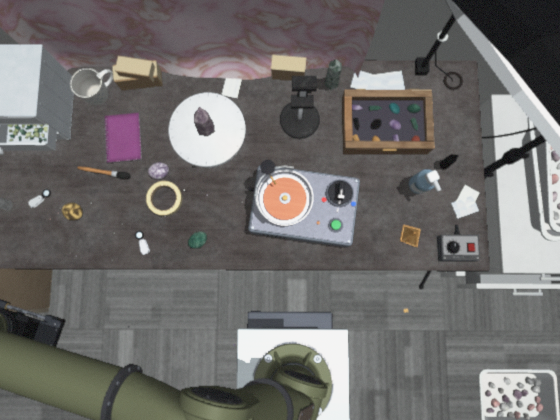

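View pics/scene0.png

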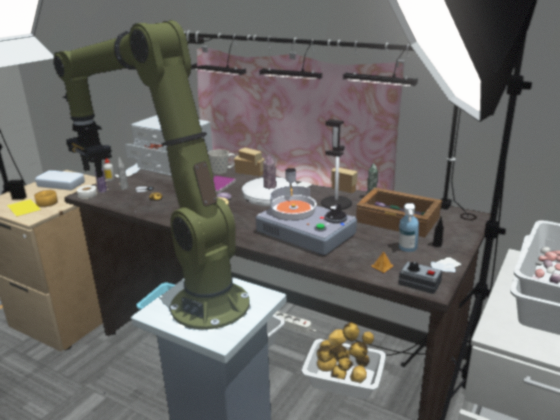

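The top view shows the polisher around (305,207), knob (340,190), green button (336,225), red dot (323,200) on the left and blue dot (354,204) on the right. So blue should be the positive direction. Next I measure it.

```bash
cat > h.py <<'E'
import numpy as np, cv2
from cell import ctrl
from scipy.spatial.transform import Rotation as R
def ray(cm,uv,z):
    Rm=cv2.Rodrigues(np.array(cm['rvec'],float))[0]; t=np.array(cm['tvec'],float).ravel()
    c=-Rm.T@t; d=Rm.T@np.linalg.inv(np.array(cm['K']))@np.array([uv[0],uv[1],1.])
    return c+d*(z-c[2])/d[2]
def proj(cm,p):
    return cv2.projectPoints(np.array(p,float).reshape(-1,1,3),np.array(cm['rvec'],float),np.array(cm['tvec'],float),np.array(cm['K']),None)[0].reshape(-1,2)
def blobs(im,lo,hi,roi=None,amin=4):
    h=cv2.cvtColor(im,cv2.COLOR_RGB2HSV); m=cv2.inRange(h,np.array(lo),np.array(hi))
    if roi: 
        k=np.zeros_like(m); k[roi[1]:roi[3],roi[0]:roi[2]]=255; m&=k
    n,_,s,c=cv2.connectedComponentsWithStats(m)
    return [(c[i].round(1),s[i,4]) for i in range(1,n) if s[i,4]>=amin]
def tomove(dw, rot):  # world shift -> tool units
    return R.from_euler('xyz',rot,degrees=True).inv().apply(dw)/0.025
E
python3 - <<'E'
from h import *
im=cv2.imread('pics/top0.png')[:,:,::-1].copy(); cm=ctrl.camera_model('top')
roi=(245,165,365,250)
for n,lo,hi,z in(('blue',(105,120,80),(125,255,255),.07),('red',(0,150,100),(6,255,255),.07),('green',(45,100,60),(85,255,255),.083)):
    for c,a in blobs(im,lo,hi,roi): print(n,c,a,ray(cm,c,z).round(4))
for n,p in (('magnifier base',(300,120)),('pole',(302,90)),('box',(345,150)),('FL',(250,235)),('FR',(352,244))): print(n,ray(cm,p,.07).round(3),ray(cm,p,0).round(3))
cv2.imwrite('pics/topc.png',cv2.resize(im[160:250,240:370,::-1],None,fx=6,fy=6,interpolation=cv2.INTER_CUBIC))
E
```

```text
blue [353.  203.5] 16 [ 0.5052 -0.1722  0.07  ]
red [323.7 199.2] 6 [ 0.5175 -0.0886  0.07  ]
green [335.5 224.4] 73 [ 0.4431 -0.1199  0.083 ]
magnifier base [ 0.754 -0.021  0.07 ] [ 0.779 -0.024  0.   ]
pole [ 0.847 -0.028  0.07 ] [ 0.877 -0.03   0.   ]
box [ 0.663 -0.152  0.07 ] [ 0.684 -0.161  0.   ]
FL [0.414 0.121 0.07 ] [0.421 0.126 0.   ]
FR [ 0.389 -0.167  0.07 ] [ 0.396 -0.177  0.   ]
```

View pics/topc.png

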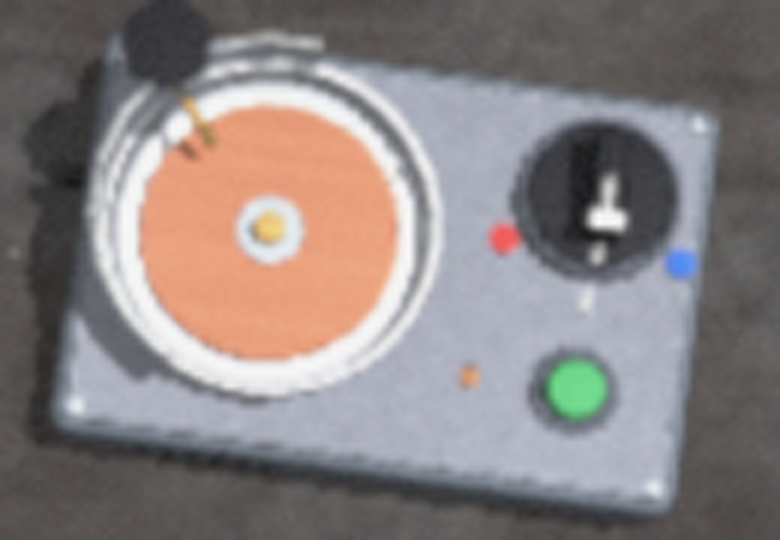

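Polisher yaw is about -8.4°, selector axis about (0.536,-0.134), and the button agrees within 1 mm. I go over there in two calls with the gripper raised.

Emit:
apply_moves:
  commands: [-1.3, -0.68, -1, 0, 0, 1.4, 1, -2.6, -1.36, -2, 0, 0, 2.8, 1, -3.9, -2.04, -2.2, 0, 0, 4.2, 1, -5.2, -2.72, -2.2, 0, 0, 5.6, 1, -6.5, -3.4, -2.2, 0, 0, 7, 1, -7.8, -4.08, -2.2, 0, 0, 8.4, 1, -9.1, -4.76, -2.2, 0, 0, 9.8, 1, -10.4, -5.44, -2.2, 0, 0, 11.2, 1, -11.7, -6.12, -2.2, 0, 0, 12.6, 1, -13, -6.8, -2.2, 0, 0, 14, 1, -14.3, -7.48, -2.2, 0, 0, 15.4, 1, -15.6, -8.16, -2.2, 0, 0, 16.8, 1, -15.6, -8.16, -2.2, 0, 0, 16.8, 1, -15.6, -8.16, -2.2, 0, 0, 16.8, 1]

```text
clock: 1.27
tool_pos: [0.5008, 0.3168, 0.4594]
eef_rot: [180.0, 0.1, 79.5]
contact_force: [-0.3, 0.6, 1.0]
gripper_width: 0.999
```

Run:
```python
from h import *
o=ctrl.get_obs(); print(o['clock'],o['tool_pos'],o['eef_rot'],o['q'].round(1) if hasattr(o['q'],'round') else o['q'])
print(tomove(np.array([.52,-.13,.42])-o['tool_pos'],o['eef_rot']), -8.4-o['eef_rot'][2])
cm=ctrl.camera_model('wrist'); Rm=cv2.Rodrigues(np.array(cm['rvec'],float))[0]; c=-Rm.T@np.array(cm['tvec']).ravel()
T=R.from_euler('xyz',o['eef_rot'],degrees=True)
print('cam in tool',T.inv().apply(c-o['tool_pos']),'axis',T.inv().apply(Rm[2]),cm['K'])
```

```text
1.2667 [0.50075496 0.31676546 0.45935351] [1.79991435e+02 6.33134408e-02 7.94901069e+01] [-51.5  10.2  19.2  87.6  -3.3  82.8 -42.7]
[-17.42864454   4.01634413   1.59400099] -87.89010694221814
cam in tool [ 0.07395413 -0.00017248  0.02091333] axis [-0.26614752  0.00102978  0.96393176] [[352.1688618    0.         280.68611272]
 [  0.         352.1688618  210.13584684]
 [  0.           0.           1.        ]]
```

Emit:
apply_moves:
  commands: [-1.4, 0.25, 0, 0, 0, 1.4, 1, -2.8, 0.5, 0, 0, 0, 2.8, 1, -4.2, 0.8, 0, 0, 0, 4.2, 1, -5.6, 1.1, 0, 0, 0, 5.6, 1, -7, 1.4, 0, 0, 0, 7, 1, -8.4, 1.8, 0, 0, 0, 8.4, 1, -9.8, 2.2, 0, 0, 0, 9.8, 1, -11.2, 2.6, 0.4, 0, 0, 11.2, 1, -12.6, 3, 0.8, 0, 0, 12.6, 1, -14, 3.4, 1.4, 0, 0, 14, 1, -15.4, 3.8, 2, 0, 0, 15.4, 1, -16.8, 4.3, 2.6, 0, 0, 16.8, 1, -17.5, 4.65, 3.1, 0, 0, 17.6, 1, -17.5, 4.65, 3.1, 0, 0, 17.6, 1, -17.5, 4.65, 3.1, 0, 0, 17.6, 1]

```text
clock: 2.52
tool_pos: [0.5358, -0.1311, 0.3812]
eef_rot: [-180.0, 0.1, -8.1]
contact_force: [0.1, 1.3, -0.6]
gripper_width: 0.998
```

Run:
```python
from h import *
o=ctrl.get_obs(); cm=ctrl.camera_model('wrist'); im=ctrl.get_image('wrist'); cv2.imwrite('pics/w1.png',im[:,:,::-1])
print(o['clock'],o['tool_pos'],o['eef_rot'],np.round(o['q'],1))
for n,lo,hi,z in(('blue',(105,120,80),(125,255,255),.07),('red',(0,150,100),(6,255,255),.07),('red2',(172,150,100),(180,255,255),.07),('green',(45,100,60),(85,255,255),.083)):
    for c,a in blobs(im,lo,hi,None,60): print(n,c,a,ray(cm,c,z).round(4))
for n,p in (('axis top',(.536,-.134,.118)),('axis deck',(.536,-.134,.07))): print(n,proj(cm,p))
```

```text
2.5167 [ 0.53578928 -0.13110973  0.38123745] [-1.79988833e+02  1.31915828e-01 -8.14809679e+00] [-28.2   8.3  43.2 100.5  -5.9  73.6 -81.7]
red [233.6 227.7] 145 [ 0.5183 -0.0861  0.07  ]
green [282.7 315. ] 104 [ 0.4356 -0.1173  0.083 ]
axis top [[286.45003509 216.53216376]]
axis deck [[285.54154144 200.44130524]]
```

View pics/w1.png

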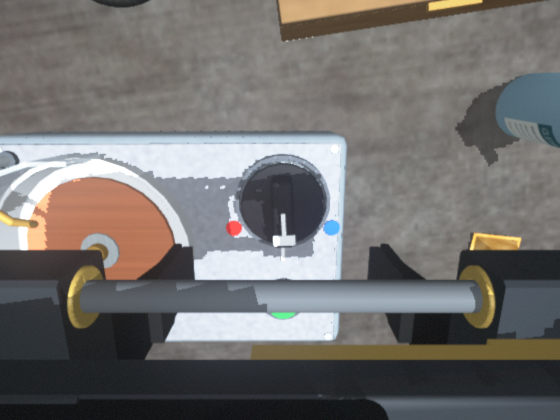

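The wrist view shows the knob at (284,203), its stripe running from (283,215) to (284,242), the white line at (283,255), red at (234,228) and blue at (331,228). I'll refine the axis, yaw and bar angle from that.

Run:
```python
from h import *
im=cv2.imread('pics/w1.png')[:,:,::-1].copy(); cm=ctrl.camera_model('wrist')
for c,a in blobs(im,(95,100,60),(130,255,255),(300,200,360,260),20): print('blue',c,a,ray(cm,c,.07).round(4)); b=ray(cm,c,.07)
r=ray(cm,(233.6,227.7),.07); u=(r-b)[:2]; d=np.linalg.norm(u); u/=d; yaw=np.degrees(np.arctan2(-u[0],u[1])); x=np.array([u[1],-u[0]])
A=(r+b)[:2]/2+.0245*x; print('dots dist',d,'yaw',yaw,'axis',A,'button',A-.093*x)
h=cv2.cvtColor(im,cv2.COLOR_RGB2HSV); m=((h[:,:,1]<70)&(h[:,:,2]>150)); 
for v in range(208,266,3):
    xs=np.where(m[v,268:300])[0]+268
    if len(xs): print(v,xs.min(),xs.max(),round(xs.mean(),1))
cv2.imwrite('pics/w1c.png',cv2.resize(im[140:270,220:350,::-1],None,fx=4.5,fy=4.5,interpolation=cv2.INTER_CUBIC))
```

```text
blue [331.3 227.2] 192 [ 0.5074 -0.1687  0.07  ]
dots dist 0.0848635090415351 yaw -7.68298721517913 axis [ 0.53736182 -0.12989972] button [ 0.44519668 -0.11746637]
214 281 284 282.5
217 281 284 282.5
220 281 285 283.0
223 281 285 283.0
226 282 285 283.5
229 282 285 283.5
232 282 285 283.5
235 274 294 285.1
238 273 294 283.5
241 273 295 284.0
244 273 295 284.0
247 268 299 283.5
250 268 299 283.5
253 268 299 283.5
256 268 299 283.5
259 268 299 283.5
262 268 299 283.5
265 268 299 283.5
```

View pics/w1c.png

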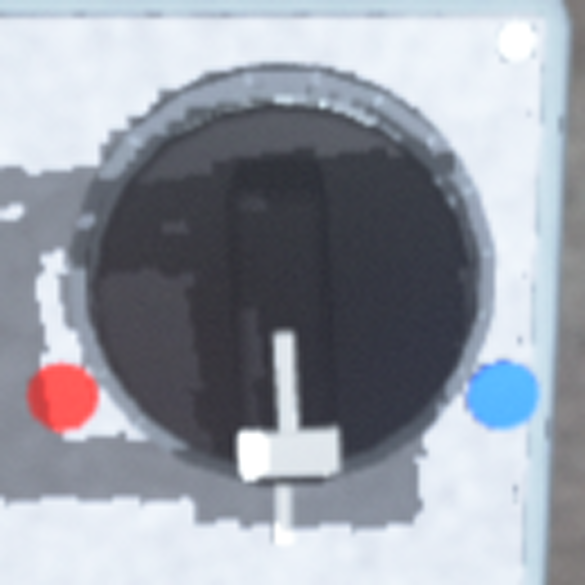

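Emit:
apply_moves:
  commands: [0.04, 0, 1, 0, 0, 0, 0.7, 0.04, 0, 2, 0, 0, 0, 0.6, 0.04, 0, 2.8, 0, 0, 0, 0.5, 0.04, 0, 2.8, 0, 0, 0, 0.5, 0.04, 0, 2.8, 0, 0, 0, 0.5]

```text
clock: 2.98
tool_pos: [0.5371, -0.1296, 0.3123]
eef_rot: [-180.0, 0.1, -8.0]
contact_force: [-0.4, -0.1, 0.9]
gripper_width: 0.7
```

Run:
```python
from h import *
o=ctrl.get_obs(); cm=ctrl.camera_model('wrist'); im=ctrl.get_image('wrist'); cv2.imwrite('pics/w2.png',im[:,:,::-1])
print(o['clock'],o['tool_pos'],o['eef_rot'],o['contact_force'],o['moment'],o['gripper_width'])
for n,lo,hi,z in(('blue',(95,100,60),(130,255,255),.07),('red',(0,150,100),(6,255,255),.07)):
    for c,a in blobs(im,lo,hi,(150,0,450,300),80): print(n,c,a,ray(cm,c,.07).round(4))
print(proj(cm,(.537,-.131,.1185)),proj(cm,o['tool_pos']-[0,0,.1635]),proj(cm,o['tool_pos']-[0,0,.182]))
```

```text
2.9833 [ 0.53712627 -0.12955693  0.31225871] [-1.79950798e+02  6.97310847e-02 -7.96183547e+00] [-0.40876564 -0.05290889  0.88107974] [-0.04236809  0.15293448 -0.00793979] 0.6997136764597565
red [224.9 261.5] 205 [ 0.5181 -0.0872  0.07  ]
[[286.12413476 255.36975186]] [[283.85758252 282.04092197]] [[283.54753679 264.76036745]]
```

View pics/w2.png

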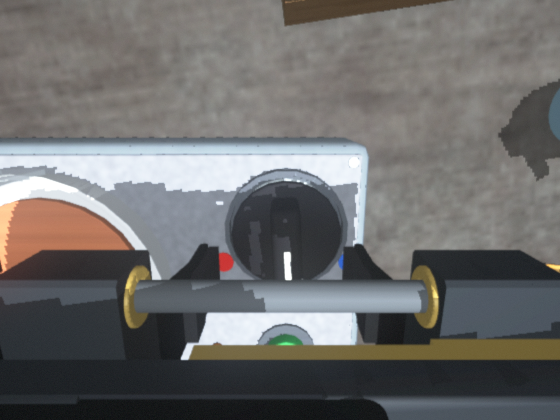

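The wrist view shows the bar centred near u≈287, stripe at (287,262), and the finger midpoint near u≈282–284. That is a 1–2 mm offset, so I measure it with a stretched crop.

Run:
```python
from h import *
im=cv2.imread('pics/w2.png'); cm=ctrl.camera_model('wrist'); g=im.max(2)
for v in range(250,280,4):
    xs=np.where(g[v,270:305]>170)[0]+270
    if len(xs): u=xs.mean(); print(v,xs.min(),xs.max(),ray(cm,(u,v),.1185).round(4))
c=np.clip(im[160:320,200:370].astype(float)*2.6,0,255).astype(np.uint8)
cv2.imwrite('pics/w2c.png',cv2.resize(c,None,fx=3.5,fy=3.5,interpolation=cv2.INTER_CUBIC))
```

```text
254 284 290 [ 0.5382 -0.1323  0.1185]
258 284 290 [ 0.5359 -0.132   0.1185]
262 284 290 [ 0.5336 -0.1317  0.1185]
266 284 290 [ 0.5313 -0.1314  0.1185]
270 285 290 [ 0.529  -0.1313  0.1185]
274 285 291 [ 0.5266 -0.1313  0.1185]
278 285 291 [ 0.5243 -0.1309  0.1185]
```

View pics/w2c.png

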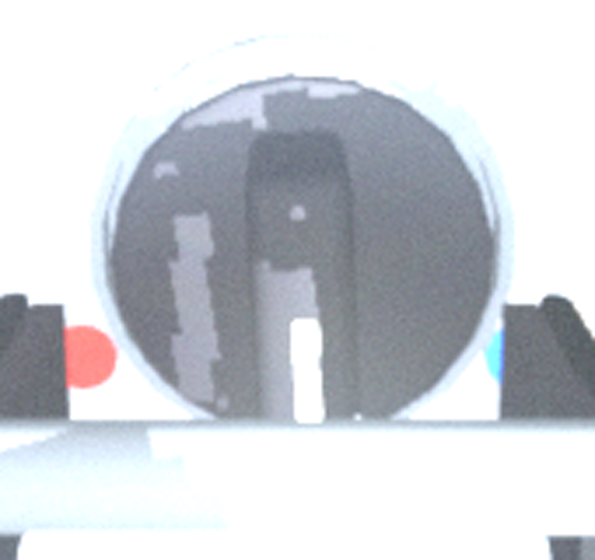

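Emit:
apply_moves:
  commands: [0, 0.09, 0.5, 0, 0, -0.2, 0.45, 0, 0.09, 1, 0, 0, -0.2, 0.4, 0, 0.09, 1.5, 0, 0, -0.2, 0.35, 0, 0.09, 1.53, 0, 0, -0.2, 0.3, 0, 0.09, 1.53, 0, 0, -0.2, 0.25, 0, 0.09, 1.53, 0, 0, -0.2, 0.25, 0, 0.09, 1.53, 0, 0, -0.2, 0.25]

```text
clock: 3.62
tool_pos: [0.5369, -0.1342, 0.2746]
eef_rot: [-180.0, -0.1, -7.2]
contact_force: [-0.7, -0.2, 0.7]
gripper_width: 0.259
```

```bash
cat > look.py <<'E'
import sys
from h import *
o=ctrl.get_obs(); cm=ctrl.camera_model('wrist'); im=ctrl.get_image('wrist'); n=sys.argv[1]; cv2.imwrite(f'pics/{n}.png',im[:,:,::-1])
print(round(o['clock'],2),np.round(o['tool_pos'],4),np.round(o['eef_rot'],2),'F',np.round(o['contact_force'],1),'M',np.round(o['moment'],2),'w',round(o['gripper_width']*87,2))
c=np.clip(im[150:320,200:370,::-1].astype(float)*2.6,0,255).astype(np.uint8)
cv2.imwrite(f'pics/{n}c.png',cv2.resize(c,None,fx=3.4,fy=3.4,interpolation=cv2.INTER_CUBIC))
E
python3 look.py w3
```

```text
3.62 [ 0.5369 -0.1342  0.2746] [-1.80e+02 -6.00e-02 -7.21e+00] F [-0.7 -0.2  0.7] M [-0.05  0.19  0.02] w 22.51
```

View pics/w3c.png

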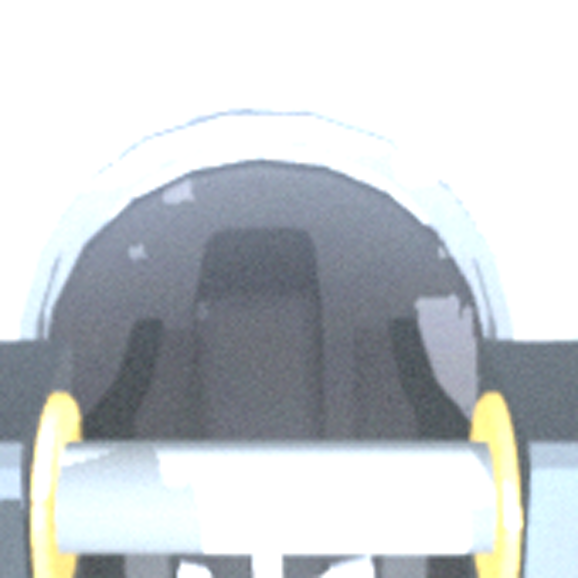

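The view shows the bar at about x=262 in the crop and the fingers centred at about 276. The gripper is therefore about 1.7 mm too far right, so I shift it and close until the fingers stop on the bar.

Emit:
apply_moves:
  commands: [0, -0.07, 0, 0, 0, 0, 0.25, 0, -0.07, 0, 0, 0, 0, 0.22, 0, -0.07, 0, 0, 0, 0, 0.2, 0, -0.07, 0, 0, 0, 0, 0.19, 0, -0.07, 0, 0, 0, 0, 0.18, 0, -0.07, 0, 0, 0, 0, 0.17, 0, -0.07, 0, 0, 0, 0, 0.15, 0, -0.07, 0, 0, 0, 0, 0.15]

```text
clock: 4.33
tool_pos: [0.5368, -0.1326, 0.2741]
eef_rot: [180.0, -0.0, -7.2]
contact_force: [0.5, -1.0, 1.2]
gripper_width: 0.181
```

```bash
python3 look.py w4
```

```text
4.33 [ 0.5368 -0.1326  0.2741] [ 1.7999e+02 -2.0000e-02 -7.2100e+00] F [ 0.5 -1.   1.2] M [-0.24  0.2   0.05] w 15.74
```

Gripped with almost no side load. Now I lift 11 mm with full grip.

Emit:
apply_moves:
  commands: [0, 0, 0, 0, 0, 0, 0, 0, 0, 0, 0, 0, 0, 0, 0, 0, -0.15, 0, 0, 0, 0, 0, 0, -0.3, 0, 0, 0, 0, 0, 0, -0.44, 0, 0, 0, 0, 0, 0, -0.44, 0, 0, 0, 0, 0, 0, -0.44, 0, 0, 0, 0]

```text
clock: 4.97
tool_pos: [0.5367, -0.1325, 0.2849]
eef_rot: [180.0, -0.0, -7.2]
contact_force: [2.2, -2.3, -6.9]
gripper_width: 0.179
```

```bash
python3 look.py w5
```

```text
4.97 [ 0.5367 -0.1325  0.2849] [179.98  -0.    -7.2 ] F [ 2.2 -2.3 -6.9] M [-0.68 -0.49  0.05] w 15.59
```

Emit:
apply_moves:
  commands: [0, 0, 0, 0, 0, -1, 0, 0, 0, 0, 0, 0, -2, 0, 0, 0, 0, 0, 0, -3, 0, 0, 0, 0, 0, 0, -4, 0, 0, 0, 0, 0, 0, -5, 0, 0, 0, 0, 0, 0, -6, 0, 0, 0, 0, 0, 0, -6.8, 0, 0, 0, 0, 0, 0, -7.4, 0, 0, 0, 0, 0, 0, -7.4, 0, 0, 0, 0, 0, 0, -7.4, 0]

```text
clock: 5.85
tool_pos: [0.5367, -0.1323, 0.2848]
eef_rot: [-180.0, 0.0, 29.7]
contact_force: [2.6, -2.5, -7.4]
gripper_width: 0.184
```

```bash
python3 look.py w6
```

```text
5.85 [ 0.5367 -0.1323  0.2848] [-1.7998e+02  2.0000e-02  2.9710e+01] F [ 2.6 -2.5 -7.4] M [-0.59 -0.43  0.02] w 16.05
```

Turned freely, with the moment about z near 0. Now I give it a little slack so that it settles on the plate.

Emit:
apply_moves:
  commands: [0, 0, 0, 0, 0, 0, 0.195, 0, 0, 0, 0, 0, 0, 0.195, 0, 0, 0, 0, 0, 0, 0.195, 0, 0, 0, 0, 0, 0, 0.195, 0, 0, 0, 0, 0, 0, 0.195]

```text
clock: 6.32
tool_pos: [0.5369, -0.1321, 0.2855]
eef_rot: [-180.0, -0.0, 29.8]
contact_force: [0.3, 0.0, -0.7]
gripper_width: 0.196
```

```bash
python3 look.py w7
python3 - <<'E'
import cv2,numpy as np
a=[cv2.imread(f'pics/{n}.png')[150:275,200:370] for n in('w4','w5','w6','w7')]
b=[np.clip(i.astype(float)*2.6,0,255).astype(np.uint8) for i in a]
t=np.vstack([np.hstack(b[:2]),np.hstack(b[2:])]); cv2.imwrite('pics/cmp.png',cv2.resize(t,None,fx=2.3,fy=2.3,interpolation=cv2.INTER_CUBIC))
E
```

```text
6.32 [ 0.5369 -0.1321  0.2855] [-1.7999e+02 -4.0000e-02  2.9800e+01] F [ 0.3  0.  -0.7] M [-0.07  0.13  0.03] w 17.01
```

View pics/cmp.png

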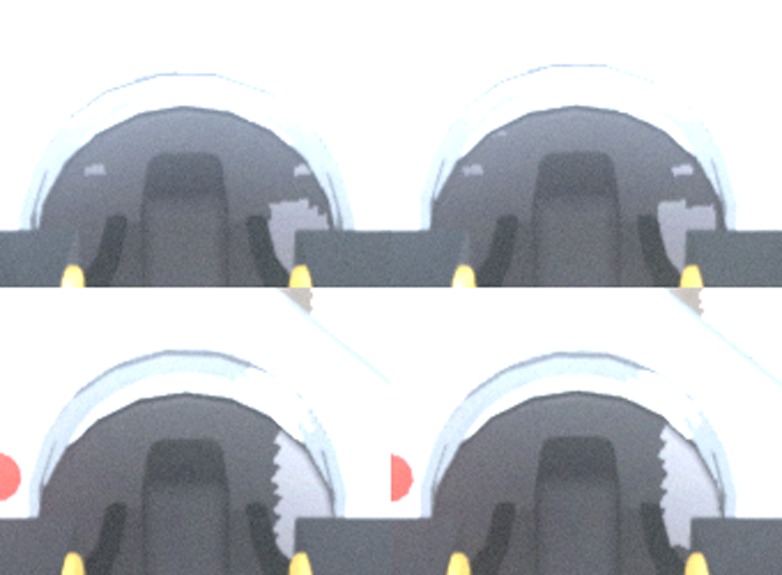

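Panels: gripped home, lifted, turned, loosened. The bar's back edge sits near crop row 438, then 436, so the drop has to be measured at sub-pixel level.

```bash
cat > ht.py <<'E'
import sys
from h import *
def prof(n):
    g=cv2.imread(f'pics/{n}.png').astype(float).sum(2)
    a=g[185:215,270:292].mean(1); i=np.argmax(-np.diff(a)); # skirt edge bright->dark
    b=g[208:270,272:290].mean(1)
    k=[f'{x:.0f}' for x in b[::1]]
    return 185+i, a, b
E
python3 - <<'E'
from ht import *
for n in('w4','w5','w6','w7'):
    s,a,b=prof(n); print(n,s,' '.join(f'{x:.0f}' for x in a)); print('  ',' '.join(f'{x:.0f}' for x in b[:50]))
E
```

```text
w4 195 509 517 518 514 511 495 457 460 544 580 479 290 190 183 196 200 194 192 190 189 188 185 184 183 182 179 178 177 174 172
   183 181 179 178 177 174 172 168 154 144 139 136 134 133 132 129 129 129 125 124 122 122 122 120 117 116 119 119 123 127 127 131 131 132 133 136 135 134 133 132 132 133 130 131 132 131 134 131 132 131
w5 195 515 509 516 592 658 648 610 597 595 555 422 243 178 184 196 195 191 188 188 186 184 182 181 180 179 177 174 173 172 171
   180 179 178 175 173 171 170 162 147 139 135 134 131 130 128 128 126 125 123 122 122 122 120 117 119 117 118 124 125 127 128 130 132 132 134 136 134 135 134 132 134 131 134 134 132 133 132 130 133 131
w6 195 293 294 317 421 539 572 572 573 568 527 384 202 146 156 170 167 162 159 158 156 154 155 154 152 152 151 150 150 149 146
   152 152 152 151 150 149 146 138 118 114 110 108 110 109 108 107 108 106 105 103 104 101 102 101 101 102 103 107 112 116 118 117 119 122 122 124 123 124 123 121 121 120 122 121 121 121 122 122 122 121
w7 194 294 294 296 339 452 552 573 570 542 430 242 153 154 170 169 165 160 159 159 158 157 155 154 155 152 151 150 151 150 138
   155 153 151 150 152 149 137 117 113 113 112 112 109 109 110 107 107 108 104 105 105 104 104 105 108 110 113 118 119 122 123 125 125 126 124 126 125 124 125 121 123 124 122 123 122 122 122 125 123 122
```

Bar edge has moved up, consistent with the knob resting on the plate at about 0.007 with near-zero force. Now I turn in small steps with slack and feel for the drop.

```bash
cat > feel.py <<'E'
import sys
from h import *
n=sys.argv[1]
o=ctrl.get_obs(); im=ctrl.get_image('wrist'); cv2.imwrite(f'pics/{n}.png',im[:,:,::-1])
print(round(o['clock'],2),'yaw',round(o['eef_rot'][2],2),np.round(o['tool_pos'],4),'F',np.round(o['contact_force'],1),'M',np.round(o['moment'],2),'w',round(o['gripper_width']*87,2))
for m in ('w6','w7',n):
    g=cv2.imread(f'pics/{m}.png').astype(float).sum(2)
    a=g[180:215,270:292].mean(1); lo=a[25:].mean(); i=[k for k in range(1,35) if a[k-1]>350>=a[k]][-1:]
    s=[180+k-1+(a[k-1]-350)/(a[k-1]-a[k]) for k in i]
    b=g[205:245,272:290].mean(1); d=-np.diff(cv2.GaussianBlur(b.reshape(-1,1),(1,3),0).ravel())[:20]; w=np.clip(d-3,0,None); base=205.5+(w*np.arange(20)).sum()/w.sum()
    e=np.diff(b)[18:]; w=np.clip(e-2,0,None); top=223.5+(w*np.arange(len(w))).sum()/max(w.sum(),1)
    print(m,'skirt',np.round(s,2),'barbase',base.round(2),'bartop',top.round(2))
E
echo ok
```

```text
ok
```

Emit:
apply_moves:
  commands: [0, 0, 0, 0, 0, -0.4, 0.195, 0, 0, 0, 0, 0, -0.8, 0.195, 0, 0, 0, 0, 0, -1.2, 0.195, 0, 0, 0, 0, 0, -1.2, 0.195, 0, 0, 0, 0, 0, -1.2, 0.195]

```text
clock: 6.78
tool_pos: [0.5368, -0.1323, 0.2851]
eef_rot: [-180.0, -0.0, 35.7]
contact_force: [0.8, -0.6, 1.2]
gripper_width: 0.197
```

```bash
python3 feel.py f1
```

```text
6.78 yaw 35.74 [ 0.5368 -0.1323  0.2851] F [ 0.8 -0.6  1.2] M [-0.06  0.06 -0.09] w 17.15
w6 skirt [195.19] barbase 215.44 bartop 236.2
w7 skirt [194.43] barbase 214.23 bartop 234.1
f1 skirt [194.05] barbase 213.84 bartop 232.43
```

Emit:
apply_moves:
  commands: [0, 0, 0, 0, 0, -0.3, 0.195, 0, 0, 0, 0, 0, -0.6, 0.195, 0, 0, 0, 0, 0, -0.6, 0.195, 0, 0, 0, 0, 0, -0.6, 0.195]

```text
clock: 7.17
tool_pos: [0.5369, -0.1322, 0.2851]
eef_rot: [-180.0, -0.0, 38.7]
contact_force: [-0.4, -0.3, 1.0]
gripper_width: 0.198
```

```bash
python3 feel.py f2
```

```text
7.17 yaw 38.74 [ 0.5369 -0.1322  0.2851] F [-0.4 -0.3  1. ] M [-0.04  0.21 -0.05] w 17.21
w6 skirt [195.19] barbase 215.44 bartop 236.2
w7 skirt [194.43] barbase 214.23 bartop 234.1
f2 skirt [194.08] barbase 213.76 bartop 233.68
```

Emit:
apply_moves:
  commands: [0, 0, 0, 0, 0, -0.3, 0.195, 0, 0, 0, 0, 0, -0.6, 0.195, 0, 0, 0, 0, 0, -0.6, 0.195, 0, 0, 0, 0, 0, -0.6, 0.195]

```text
clock: 7.55
tool_pos: [0.5368, -0.1322, 0.2851]
eef_rot: [-180.0, -0.0, 41.7]
contact_force: [-0.5, 1.0, 1.6]
gripper_width: 0.193
```

```bash
python3 feel.py f3
```

```text
7.55 yaw 41.74 [ 0.5368 -0.1322  0.2851] F [-0.5  1.   1.6] M [ 0.06  0.2  -0.07] w 16.81
w6 skirt [195.19] barbase 215.44 bartop 236.2
w7 skirt [194.43] barbase 214.23 bartop 234.1
f3 skirt [194.08] barbase 213.84 bartop 232.89
```

Emit:
apply_moves:
  commands: [0, 0, 0, 0, 0, -0.3, 0.195, 0, 0, 0, 0, 0, -0.6, 0.195, 0, 0, 0, 0, 0, -0.6, 0.195, 0, 0, 0, 0, 0, -0.6, 0.195]

```text
clock: 7.93
tool_pos: [0.5368, -0.1322, 0.285]
eef_rot: [-180.0, -0.0, 44.7]
contact_force: [-0.4, 2.0, 1.1]
gripper_width: 0.194
```

```bash
python3 feel.py f4
```

```text
7.93 yaw 44.74 [ 0.5368 -0.1322  0.285 ] F [-0.4  2.   1.1] M [ 0.14  0.19 -0.07] w 16.87
w6 skirt [195.19] barbase 215.44 bartop 236.2
w7 skirt [194.43] barbase 214.23 bartop 234.1
f4 skirt [194.05] barbase 213.86 bartop 232.81
```

Emit:
apply_moves:
  commands: [0, 0, 0, 0, 0, -0.3, 0.195, 0, 0, 0, 0, 0, -0.6, 0.195, 0, 0, 0, 0, 0, -0.6, 0.195, 0, 0, 0, 0, 0, -0.6, 0.195]

```text
clock: 8.32
tool_pos: [0.5368, -0.1322, 0.285]
eef_rot: [-180.0, -0.0, 47.7]
contact_force: [-0.1, 1.4, 2.2]
gripper_width: 0.197
```

```bash
python3 feel.py f5
```

```text
8.32 yaw 47.74 [ 0.5368 -0.1322  0.285 ] F [-0.1  1.4  2.2] M [ 0.21  0.22 -0.1 ] w 17.1
w6 skirt [195.19] barbase 215.44 bartop 236.2
w7 skirt [194.43] barbase 214.23 bartop 234.1
f5 skirt [193.97] barbase 213.82 bartop 233.16
```

Emit:
apply_moves:
  commands: [0, 0, 0, 0, 0, -0.3, 0.195, 0, 0, 0, 0, 0, -0.6, 0.195, 0, 0, 0, 0, 0, -0.6, 0.195, 0, 0, 0, 0, 0, -0.6, 0.195]

```text
clock: 8.7
tool_pos: [0.5368, -0.1322, 0.285]
eef_rot: [-180.0, -0.0, 50.7]
contact_force: [-0.5, 1.6, 2.6]
gripper_width: 0.198
```

```bash
python3 feel.py f6
```

```text
8.7 yaw 50.74 [ 0.5368 -0.1322  0.285 ] F [-0.5  1.6  2.6] M [ 0.29  0.23 -0.04] w 17.19
w6 skirt [195.19] barbase 215.44 bartop 236.2
w7 skirt [194.43] barbase 214.23 bartop 234.1
f6 skirt [193.98] barbase 213.84 bartop 232.72
```

Emit:
apply_moves:
  commands: [0, 0, 0, 0, 0, -0.3, 0.195, 0, 0, 0, 0, 0, -0.6, 0.195, 0, 0, 0, 0, 0, -0.6, 0.195, 0, 0, 0, 0, 0, -0.6, 0.195]

```text
clock: 9.08
tool_pos: [0.5368, -0.1322, 0.285]
eef_rot: [-180.0, -0.0, 53.7]
contact_force: [-0.7, 2.3, 2.2]
gripper_width: 0.197
```

```bash
python3 feel.py f7
python3 - <<'E'
import cv2,numpy as np
b=[np.clip(cv2.imread(f'pics/{n}.png')[150:320,200:370].astype(float)*2.6,0,255).astype(np.uint8) for n in('w7','f7')]
cv2.imwrite('pics/cmp2.png',cv2.resize(np.hstack(b),None,fx=2.3,fy=2.3,interpolation=cv2.INTER_CUBIC))
E
```

```text
9.08 yaw 53.74 [ 0.5368 -0.1322  0.285 ] F [-0.7  2.3  2.2] M [ 0.45  0.3  -0.07] w 17.11
w6 skirt [195.19] barbase 215.44 bartop 236.2
w7 skirt [194.43] barbase 214.23 bartop 234.1
f7 skirt [193.95] barbase 213.81 bartop 233.92
```

View pics/cmp2.png

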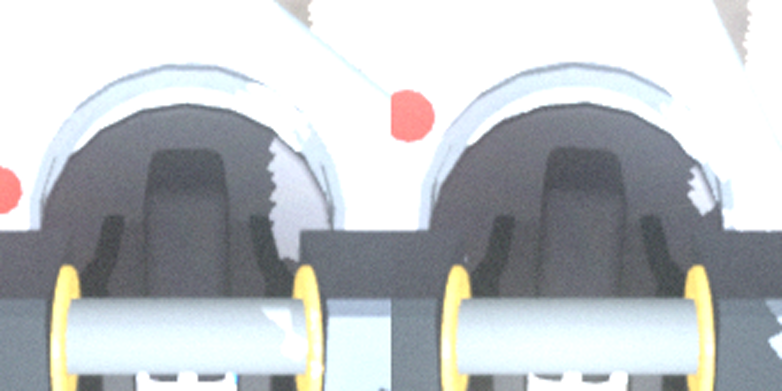

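Left w7 and right f7: the bar turns with the fingers and the skirt edge stays at the same height (194.0 px), so it still rests on the plate. Nothing on the near side of the dot, so I go on past it.

Emit:
apply_moves:
  commands: [0, 0, 0, 0, 0, -0.3, 0.195, 0, 0, 0, 0, 0, -0.6, 0.195, 0, 0, 0, 0, 0, -0.6, 0.195, 0, 0, 0, 0, 0, -0.6, 0.195]

```text
clock: 9.47
tool_pos: [0.5366, -0.1326, 0.2848]
eef_rot: [-180.0, 0.0, 56.7]
contact_force: [-0.7, 1.2, 0.6]
gripper_width: 0.197
```

```bash
python3 feel.py f8
```

```text
9.47 yaw 56.73 [ 0.5366 -0.1326  0.2848] F [-0.7  1.2  0.6] M [0.11 0.26 0.05] w 17.18
w6 skirt [195.19] barbase 215.44 bartop 236.2
w7 skirt [194.43] barbase 214.23 bartop 234.1
f8 skirt [192.51] barbase 212.29 bartop 231.59
```

A drop has begun: skirt 194.0→192.5, and the forces relaxed. I wait and look again.

Emit:
apply_moves:
  commands: [0, 0, 0, 0, 0, 0, 0.195, 0, 0, 0, 0, 0, 0, 0.195, 0, 0, 0, 0, 0, 0, 0.195]

```text
clock: 9.77
tool_pos: [0.5367, -0.1327, 0.2848]
eef_rot: [180.0, 0.0, 56.8]
contact_force: [-0.0, 0.9, -0.4]
gripper_width: 0.192
```

```bash
python3 feel.py f9
```

```text
9.77 yaw 56.76 [ 0.5367 -0.1327  0.2848] F [-0.   0.9 -0.4] M [-0.08  0.2  -0.06] w 16.69
w6 skirt [195.19] barbase 215.44 bartop 236.2
w7 skirt [194.43] barbase 214.23 bartop 234.1
f9 skirt [192.57] barbase 212.36 bartop 232.21
```

Run:
```python
from h import *
from scipy.optimize import brentq
def feats(m):
    g=cv2.imread(f'pics/{m}.png').astype(float).sum(2)
    b=g[200:245,272:290].mean(1); d=-np.diff(cv2.GaussianBlur(b.reshape(-1,1),(1,3),0).ravel())[3:25]; w=np.clip(d-3,0,None)
    # skirt edge: steepest fall
    a=g[180:210,272:290].mean(1); k=np.argmin(np.diff(a)); d2=-np.diff(a)[max(k-2,0):k+3]; w2=np.clip(d2,0,None)
    return 180.5+max(k-2,0)+(w2*np.arange(len(w2))).sum()/w2.sum(), 203.5+(w*np.arange(22)).sum()/w.sum()
def v(x,z): # tool coords -> row
    th=np.arctan2(.07395-x,z-.02091)-np.arcsin(.26615); return 210.14+352.17*np.tan(th)
for m in('w3','w4','w5','w6','w7','f1','f7','f8','f9'):
    s,b=feats(m)
    print(m,round(s,2),round(b,2),'z from skirt(mm)',round(1e3*brentq(lambda z:v(.033,z)-s,.1,.3),1),'z from barbase',round(1e3*brentq(lambda z:v(.025,z)-b,.1,.3),1))
```

```text
w3 181.01 216.47 z from skirt(mm) 237.5 z from barbase 186.5
w4 195.39 215.94 z from skirt(mm) 197.8 z from barbase 187.5
w5 195.03 215.64 z from skirt(mm) 198.6 z from barbase 188.0
w6 194.99 215.44 z from skirt(mm) 198.7 z from barbase 188.3
w7 194.19 214.23 z from skirt(mm) 200.5 z from barbase 190.5
f1 193.83 213.84 z from skirt(mm) 201.4 z from barbase 191.2
f7 193.79 213.81 z from skirt(mm) 201.5 z from barbase 191.3
f8 192.34 212.29 z from skirt(mm) 205.0 z from barbase 194.1
f9 192.38 212.36 z from skirt(mm) 204.9 z from barbase 193.9
```

Height estimate: about 7.1 mm on the plate before, and about 4 mm now, so it is not fully home. I give more slack in place to free it from finger friction.

Emit:
apply_moves:
  commands: [0, 0, 0, 0, 0, 0, 0.21, 0, 0, 0, 0, 0, 0, 0.23, 0, 0, 0, 0, 0, 0, 0.23, 0, 0, 0, 0, 0, 0, 0.23]

```text
clock: 10.15
tool_pos: [0.5369, -0.1324, 0.2851]
eef_rot: [180.0, -0.0, 56.8]
contact_force: [0.9, 0.2, -0.3]
gripper_width: 0.231
```

```bash
cat > feel.py <<'E'
import sys
from h import *
from scipy.optimize import brentq
n=sys.argv[1]
def v(x,z):
    th=np.arctan2(.07395-x,z-.02091)-np.arcsin(.26615); return 210.14+352.17*np.tan(th)
o=ctrl.get_obs(); im=ctrl.get_image('wrist'); cv2.imwrite(f'pics/{n}.png',im[:,:,::-1])
print(round(o['clock'],2),'yaw',round(o['eef_rot'][2],2),np.round(o['tool_pos'],4),'F',np.round(o['contact_force'],1),'M',np.round(o['moment'],2),'w',round(o['gripper_width']*87,2))
g=cv2.imread(f'pics/{n}.png').astype(float).sum(2)
b=g[200:245,272:290].mean(1); d=-np.diff(cv2.GaussianBlur(b.reshape(-1,1),(1,3),0).ravel())[3:25]; w=np.clip(d-3,0,None); bb=203.5+(w*np.arange(22)).sum()/w.sum()
a=g[180:210,272:290].mean(1); k=np.argmin(np.diff(a)); d2=-np.diff(a)[max(k-2,0):k+3]; w2=np.clip(d2,0,None); s=180.5+max(k-2,0)+(w2*np.arange(len(w2))).sum()/w2.sum()
zs=1e3*brentq(lambda z:v(.033,z)-s,.1,.3); zb=1e3*brentq(lambda z:v(.025,z)-bb,.1,.3); up=(o['tool_pos'][2]-.2741)*1e3
print('knob height mm: skirt',round(up-(zs-197.8),1),'bar',round(up-(zb-187.5),1), 'rows',round(s,2),round(bb,2))
E
python3 feel.py g1
```

```text
10.15 yaw 56.8 [ 0.5369 -0.1324  0.2851] F [ 0.9  0.2 -0.3] M [-0.14  0.14  0.02] w 20.08
knob height mm: skirt 5.8 bar 5.9 rows 193.16 213.05
```

Row positions are confounded by sub-millimetre lateral shifts of the tool. A better measure is the gap between the skirt edge and the fixed collar around it, so I look at those profiles.

Run:
```python
import cv2,numpy as np
for n in('w4','w5','w6','w7','f1','f4','f7','f8','f9','g1'):
    g=cv2.imread(f'pics/{n}.png').astype(float)
    print(n,' '.join(f'{x:.0f}' for x in g[172:200,276:288].sum(2).mean(1)))
t=[cv2.imread(f'pics/{n}.png')[150:275,200:370] for n in('w4','w7','f7','g1')]
t=np.vstack([np.hstack(t[:2]),np.hstack(t[2:])]); cv2.imwrite('pics/cmp3.png',cv2.resize(t,None,fx=2.3,fy=2.3,interpolation=cv2.INTER_CUBIC))
```

```text
w4 727 728 727 725 728 729 727 668 441 352 269 320 439 509 517 516 514 510 484 426 445 558 569 432 225 178 187 201
w5 728 729 728 686 505 357 268 348 468 514 518 516 517 515 511 539 663 719 685 618 598 593 530 357 198 175 190 199
w6 434 435 433 400 319 253 224 248 286 295 295 295 295 294 297 331 454 565 580 578 578 572 504 317 162 144 163 173
w7 434 436 437 433 390 296 246 223 252 292 295 296 295 294 295 300 360 483 570 580 575 528 377 181 145 162 174 167
f1 437 438 434 422 358 251 223 244 284 297 298 298 295 295 295 307 407 531 568 573 565 487 281 154 147 169 172 168
f4 434 432 430 422 367 259 223 229 267 293 294 295 294 293 294 307 397 519 559 562 555 480 287 153 147 168 170 165
f7 429 430 431 422 359 244 217 238 275 292 292 292 289 289 285 297 394 519 560 562 554 475 267 148 144 163 168 162
f8 423 422 398 322 230 215 248 284 291 290 289 286 283 284 301 414 538 561 558 528 404 193 137 151 166 162 157 154
f9 424 424 406 339 238 212 242 278 289 291 291 288 286 282 297 398 523 559 559 531 411 198 135 147 166 163 157 156
g1 423 425 422 395 313 230 218 250 283 290 290 290 288 285 285 308 429 546 562 560 509 354 172 139 156 167 165 156
```

View pics/cmp3.png

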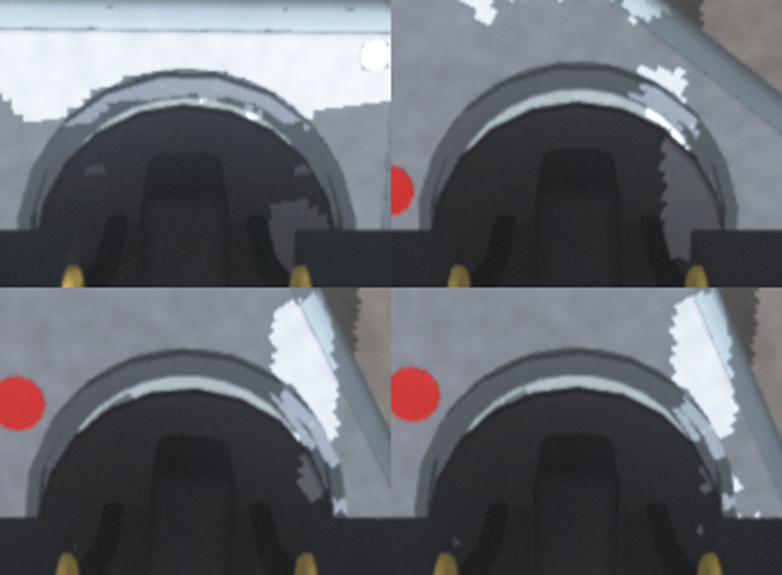

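The collar-to-skirt gap reads: home 13.5 px, lifted 16.9, and 15.5–15.8 for w7 through g1. So the knob never dropped; it still rests on the plate and the f8 change was only a sideways shift. I use this gap from now on and continue.

```bash
cat > feel.py <<'E'
import sys
from h import *
n=sys.argv[1]
o=ctrl.get_obs(); im=ctrl.get_image('wrist'); cv2.imwrite(f'pics/{n}.png',im[:,:,::-1])
print(round(o['clock'],2),'yaw',round(o['eef_rot'][2],2),np.round(o['tool_pos'],4),'F',np.round(o['contact_force'],1),'M',np.round(o['moment'],2),'w',round(o['gripper_width']*87,2))
def gap(m):
    p=cv2.imread(f'pics/{m}.png').astype(float)[165:202,276:288].sum(2).mean(1)
    hi=p[12:33].max(); k=[i for i in range(14,36) if p[i-1]>hi*.55>=p[i]][-1]; e=k-1+(p[k-1]-hi*.55)/(p[k-1]-p[k])
    c=np.argmin(p[5:20])+5; q=np.polyfit([-1,0,1],p[c-1:c+2],2); c=c-q[1]/2/q[0]
    return round(e-c,2),round(165+c,1)
print('gap (home 12.8-13.5, plate 15.6):',[ (m,*gap(m)) for m in('w4','w6','f7',n)])
E
echo
```

```text
(no output)
```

Emit:
apply_moves:
  commands: [0, 0, 0, 0, 0, 0, 0.2, 0, 0, 0, 0, 0, 0, 0.195, 0, 0, 0, 0, 0, -0.3, 0.195, 0, 0, 0, 0, 0, -0.6, 0.195, 0, 0, 0, 0, 0, -0.6, 0.195, 0, 0, 0, 0, 0, -0.6, 0.195]

```text
clock: 10.7
tool_pos: [0.5368, -0.1324, 0.285]
eef_rot: [180.0, -0.0, 59.8]
contact_force: [-0.6, 0.5, 0.0]
gripper_width: 0.199
```

```bash
python3 feel.py g2
```

```text
10.7 yaw 59.76 [ 0.5368 -0.1324  0.285 ] F [-0.6  0.5  0. ] M [-0.06  0.11 -0.07] w 17.31
gap (home 12.8-13.5, plate 15.6): [('w4', np.float64(13.03), np.float64(182.1)), ('w6', np.float64(16.94), np.float64(178.0)), ('f7', np.float64(15.74), np.float64(178.1)), ('g2', np.float64(12.84), np.float64(177.8))]
```

The gap went from 15.7 to 12.8: the knob dropped home. I open the fingers and check again before leaving.

Emit:
apply_moves:
  commands: [0, 0, 0, 0, 0, 0, 0.23, 0, 0, 0, 0, 0, 0, 0.28, 0, 0, 0, 0, 0, 0, 0.33, 0, 0, 0, 0, 0, 0, 0.38, 0, 0, 0, 0, 0, 0, 0.4, 0, 0, 0, 0, 0, 0, 0.4]

```text
clock: 11.25
tool_pos: [0.5368, -0.1323, 0.285]
eef_rot: [180.0, -0.0, 59.8]
contact_force: [0.9, 0.1, 0.0]
gripper_width: 0.386
```

```bash
python3 feel.py g3
```

```text
11.25 yaw 59.8 [ 0.5368 -0.1323  0.285 ] F [0.9 0.1 0. ] M [-0.06  0.07  0.02] w 33.59
gap (home 12.8-13.5, plate 15.6): [('w4', np.float64(13.03), np.float64(182.1)), ('w6', np.float64(16.94), np.float64(178.0)), ('f7', np.float64(15.74), np.float64(178.1)), ('g3', np.float64(12.91), np.float64(177.8))]
```

Released, the gap stays at 12.9 px, and home at this tool height is predicted at 12.9. Rise, shut the fingers and go over the button.

Emit:
apply_moves:
  commands: [0, 0, -0.8, 0, 0, 0, 0.4, 0, 0, -1.6, 0, 0, 0, 0.4, -0.2, -0.5, -2, 0, 0, 0, 0.2, -0.6, -1.5, -2, 0, 0, 0, 0, -1, -2.5, -2, 0, 0, 0, 0, -1.41, -3.45, -2, 0, 0, 0, 0, -1.41, -3.45, -2, 0, 0, 0, 0, -1.41, -3.45, -2, 0, 0, 0, 0, -1.41, -3.45, -2, 0, 0, 0, 0]

```text
clock: 12.05
tool_pos: [0.445, -0.1195, 0.3355]
eef_rot: [179.9, -0.1, 59.8]
contact_force: [0.8, -0.3, -0.7]
gripper_width: 0.021
```

Run:
```python
from h import *
o=ctrl.get_obs(); cm=ctrl.camera_model('wrist'); im=ctrl.get_image('wrist'); t=ctrl.get_image('top'); cv2.imwrite('pics/b1.png',im[:,:,::-1]); cv2.imwrite('pics/t2.png',t[:,:,::-1])
print(o['clock'],o['tool_pos'],o['eef_rot'],o['contact_force'],o['gripper_width'])
for c,a in blobs(im,(45,100,60),(85,255,255),None,40): print('green',c,a,ray(cm,c,.083).round(4))
for c,a in blobs(im,(95,100,60),(130,255,255),None,40): print('blue',c,a,ray(cm,c,.07).round(4))
print(tomove(np.array([.4445,-.1195,.083+.182])-o['tool_pos'],o['eef_rot']))
print('top cam green',[(c,a) for c,a in blobs(t,(45,100,60),(85,255,255),(245,165,365,250))], 'proj button', proj(cm,(.4445,-.1195,.083)))
```

```text
12.05 [ 0.44504113 -0.11945189  0.33547468] [ 1.79917164e+02 -6.21060953e-02  5.98013227e+01] [ 0.75275522 -0.3441477  -0.71402537] 0.02054582025462025
green [279.3 221.5] 1240 [ 0.4453 -0.1171  0.083 ]
blue [387.4 235.8] 271 [ 0.5064 -0.1701  0.07  ]
[-0.01560646 -0.02181516  2.8189434 ]
top cam green [] proj button [[280.0141133  224.94307149]]
```

View pics/b1.png

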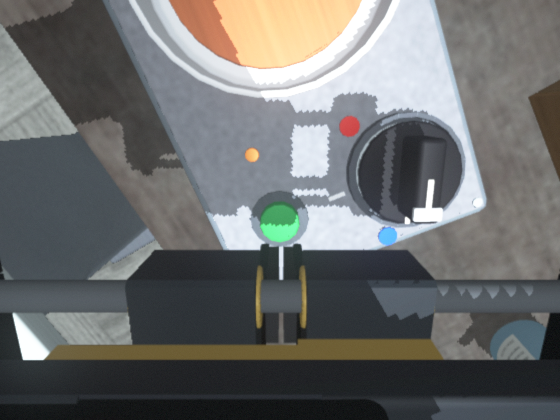

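The view shows the green button at (279,221), the knob pointer at (428,215) slightly past the blue dot at (387,236), and the knob sitting in its collar. Now I press the button in stages, watching the force.

Emit:
apply_moves:
  commands: [0, 0, 0.9, 0, 0, 0, 0, 0, 0, 1.8, 0, 0, 0, 0, 0, 0, 2.5, 0, 0, 0, 0, 0, 0, 2.75, 0, 0, 0, 0, 0, 0, 2.9, 0, 0, 0, 0, 0, 0, 3, 0, 0, 0, 0, 0, 0, 3, 0, 0, 0, 0, 0, 0, 3, 0, 0, 0, 0]

```text
clock: 12.82
tool_pos: [0.4449, -0.1196, 0.2609]
eef_rot: [180.0, -0.0, 59.8]
contact_force: [-1.9, 0.3, 4.2]
gripper_width: 0.005
```

Emit:
apply_moves:
  commands: [0, 0, 0.06, 0, 0, 0, 0, 0, 0, 0.11, 0, 0, 0, 0, 0, 0, 0.15, 0, 0, 0, 0, 0, 0, 0.15, 0, 0, 0, 0, 0, 0, 0.15, 0, 0, 0, 0]

```text
clock: 13.23
tool_pos: [0.4452, -0.1199, 0.2593]
eef_rot: [180.0, -0.1, 59.8]
contact_force: [-9.4, 1.0, 24.7]
gripper_width: 0.004
```

24.7 N, well past the 5 N spring: the button is on its stop. I let it up and back away.

Emit:
apply_moves:
  commands: [0, 0, -0.2, 0, 0, 0, 0, 0, 0, -0.5, 0, 0, 0, 0, 0, 0, -1.5, 0, 0, 0, 0, 0, 0, -2.7, 0, 0, 0, 0, 0, 0, -4, 0, 0, 0, 0, 0, 0, -5, 0, 0, 0, 0, 0, 0, -5, 0, 0, 0, 0, 0, 0, -5, 0, 0, 0, 0]

```text
clock: 13.9
tool_pos: [0.4452, -0.1195, 0.383]
eef_rot: [179.8, -0.2, 59.8]
contact_force: [-1.1, -0.5, -1.6]
gripper_width: 0.004
```

Run:
```python
from h import *
o=ctrl.get_obs(); cm=ctrl.camera_model('wrist'); im=ctrl.get_image('wrist'); cv2.imwrite('pics/e1.png',im[:,:,::-1])
print(o['clock'],o['tool_pos'],o['contact_force'])
for c,a in blobs(im,(45,100,60),(85,255,255),None,40):
    print('green',c,a,ray(cm,c,.083).round(4),ray(cm,c,.077).round(4),'diam est mm',1e3*2*np.sqrt(a/np.pi)*(np.linalg.norm(o['tool_pos'][2]+-.021-.083))/352)
# stripe on the knob: direction on bar-top plane
g=im.max(2); A=proj(cm,(.537,-.1323,.1185))[0]; print('axis px',A)
x0,y0=int(A[0])-60,int(A[1])-60; r=im[y0:y0+120,x0:x0+120]; h=cv2.cvtColor(r,cv2.COLOR_RGB2HSV); m=((h[:,:,1]<60)&(h[:,:,2]>200)).astype(np.uint8)
n,l,s,c=cv2.connectedComponentsWithStats(m)
for i in range(1,n):
    if 15<s[i,4]<600:
        ys,xs=np.where(l==i); P=np.array([ray(cm,(x+x0,y+y0),.1185)[:2] for x,y in zip(xs,ys)]); d=np.linalg.svd(P-P.mean(0))[2][0]
        q=P.mean(0)-[.537,-.1323]; print('white',c[i]+[x0,y0],s[i,4],'off axis mm',(q*1e3).round(1),'selector deg from centroid',round((np.degrees(np.arctan2(q[1],q[0]))+180+8)%360,1),'stripe dir',round((np.degrees(np.arctan2(d[1],d[0]))+8)%180,1))
```

```text
13.9 [ 0.44517779 -0.11953472  0.38295618] [-1.10806747 -0.53776137 -1.60479712]
green [278.1 205.3] 878 [ 0.4451 -0.1173  0.083 ] [ 0.4443 -0.1187  0.077 ] diam est mm 26.496934728175077
axis px [402.47248799 171.66791268]
white [356.8503937  114.34645669] 127 off axis mm [-10.   50.5] selector deg from centroid 289.3 stripe dir 175.6
```

Run:
```python
from h import *
cm=ctrl.camera_model('wrist'); im=ctrl.get_image('wrist')
x0,y0=385,160; r=im[y0:y0+70,x0:x0+60].max(2); m=(r>150).astype(np.uint8); n,l,s,c=cv2.connectedComponentsWithStats(m)
for i in range(1,n):
    if s[i,4]>15:
        ys,xs=np.where(l==i); P=np.array([ray(cm,(x+x0,y+y0),.1185)[:2] for x,y in zip(xs,ys)]); d=np.linalg.svd(P-P.mean(0))[2][0]; q=P.mean(0)-[.537,-.1323]
        print((c[i]+[x0,y0]).round(),s[i,:],'sel from centroid',round((np.degrees(np.arctan2(q[1],q[0]))+188)%360,1),'dir',round((np.degrees(np.arctan2(d[1],d[0]))+8)%180,1),(q*1e3).round(1))
for z in(.1185,.1255): print(z)
```

```text
[417. 193.] [   0    0   60   62 1722] sel from centroid 98.8 dir 13.8 [  0.3 -18.3]
0.1185
0.1255
```

Run:
```python
from cell import ctrl
print(ctrl.close_job(), ctrl.get_obs()['clock'])
```

```text
the job is handed in; nothing more can be done
the job is handed in; nothing more can be done
```

The selector is in the slow gear, fully home, and the start button has been pressed right down and released. The job was handed in at about 14 s, with the arm about 12 cm above the machine and touching nothing.

- **Selector:** I lifted the knob about 10 mm, which took roughly 7 N. I turned it towards blue (counter-clockwise, positive) until it was over solid plate, then let it rest there with a little finger slack. I felt onward in 3° steps, and it dropped by itself a few degrees past the blue dot. The fingers were then at about 68° from neutral, so the knob was somewhere around 64–68°.
- **Home check:** The gap between the knob's skirt and the fixed collar in the wrist picture went from 15.7 px on the plate to 12.8–12.9 px. My home estimate at that tool height was 12.9 px, and the gap stayed there after I released the knob.
- **Button:** The push rose to 24.7 N on its stop, well past the 5 N spring. Afterwards the green top measured where it was before the press, so it had come back up.

Two checks went wrong:
- **False drop:** My first height measure showed a partial drop at one step. It was only the tool shifting sideways by about 0.5 mm, so I replaced it with the gap measure.
- **Final angle:** The last automatic reading of the knob's stripe angle failed because the mask was poor. The final angle therefore rests on the finger angle and the last picture, which showed the pointer slightly past the blue dot.

I did not re-measure the tape, loupe and stones at the end. The arm worked only over the polisher and passed above everything else.

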